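# Find the size of a washed port plug on the sizing rail

## Robot

A 7-joint arm with a two-finger parallel gripper is mounted at the origin on a cart in front of the work surface, level with it; the furniture and walls round the work are solid. World frame = base frame: x ahead of the robot, y to its left, z up, the work surface at z = 0. Lengths are in m, angles in degrees, forces in N, time in s.
With the tool pointing down it reaches from about 0.35 to 0.775 m from the base axis. Payload 3.1 kg.
Tool frame: the origin (TCP) lies at the very end of the fingers, on their centre line; the grasp point (between the pads) lies 19 mm behind it; y points along the fingers, z is the direction in which the jaws open and shut, and the axes are right-handed (so a half turn about y gives the same grasp; the last joint's range is limited). The gripper opens to 85 mm and grips with 20 to 120 N. Pads are 22 mm wide; open, the fingers measure 114 mm over their backs; the gripper's body (76 mm by 85 mm) begins 54 mm behind the grasp point. The pads swing forward as they close: fully open they stand 13 mm farther back than shut.
Start: joints at [-76.243, 17.813, 0.802, 86.603, -0.252, 75.585, -1.558], TCP at [0.153, 0.528, 0.231] pointing down, gripper open.
Joint ranges: [-154.91, 154.91], [-16.99, 109.72], [-72.82, 74.43], [7.12, 147.25], [-82.49, 262.49], [11.32, 116.49], [-174.64, 174.64]. Speed limits (degrees/s): [159.86, 159.86, 180, 180, 180, 180, 180].

## Interface

Orientations are given as [roll, pitch, yaw] about the fixed x, y, z axes, in that order (R = Rz(yaw) Ry(pitch) Rx(roll)).
In Python, from station import robot gives the robot as it stands. The module is installed in compiled form; this text tells all that it offers.
- The arm moves only by the tool servo_tool, never from a script. Its arguments are lists of equal length, an entry for each row: "translation": the shift along the tool's x, y, z in cm, a list of three; "roll": the turn about the tool's y in rad. A call has 1 to 12 rows; each row is the pose to reach, as a shift and turn from the pose commanded when the call began, along the tool's axes at that moment; what a row does not reach only later rows make up. A row lasts 1/12 s, in which the tool goes at most 41.7 mm and 7.16 degrees, less where a joint would pass 70% of its speed; a pose out of reach is approached as far as the arm can. A call with a gripper value outside its range is refused whole. "hand" is the finger opening in cm, from 0 to 8.54, set as the call begins (left out, the last holds). The fingers move at their own pace and stop on an object; the grip force is fixed at half the most. Time passes only in rows, so rows that repeat a pose let the fingers close. It gives the time, the measured TCP pose, the force and the opening at its end, in the units of the state.
- robot.state(): the state, without advancing time (a new reading comes with each control period).
- robot.camera(name): name is "scene" or "side" or "wrist"; returns a dict with "image" (400x640x3 uint8, red, green, blue), "mtx" (3x3 intrinsics, pixels), "R" (3x3) and "t" (3): a world point X has camera coordinates R X + t; the wrist camera has in their place "hand_eye" (4x4, takes a point from camera to tool coordinates, whose origin is the TCP and whose axes are the tool frame's). Camera axes: x right, y down, z forward; pixel columns grow to the right and rows downward; lengths in m; the calibration is good to about 2 mm. A picture is of the moment at which its call begins: read the wrist's pose just before it. There is no depth.
- robot.hand_in(): hands the job in, once; it reports no verdict.
Trained networks look in a picture, given as the dict that the camera call returned (one of the last four; its "shot" number tells which), for a name from the list of things; names that differ only in an ending like _2 or _b are one class to them, and where a whole thing is asked for, a point or a joint stands for the part that bears it (a point fixed in the world has none). Each returns a list of dicts, best first, with "conf" (0 to 1); they miss things now and then, are a little off and sometimes report something else, mostly with a low value. They report only what shows in the picture. A call takes as long as a camera call. They do not tell look-alikes from the thing itself.
- robot.search_frame(query, picture): "point" ([x, y, z] in m, in world coordinates, good to about 4 mm: the middle of the surface that is visible of it).
- robot.silhouettes(query, picture): "pixels" (400x640 bool, what is visible of it).
- robot.spot_point(query, picture): "point" ([x, y, z] in m, in world coordinates, good to about 4 mm: a listed point, or the origin of a listed thing).
The state is a dict: "time": time; "q": joint angles; "qd": joint speeds; "joint_efforts": joint torques, N m; "tcp_pos": TCP position; "orientation": TCP orientation; "wrist_force": force on the tool from outside, world axes, zero at the start; "wrist_torque": the same for the moment, N m; "gripper_width": finger opening in m.
Only numpy, scipy, OpenCV 4.12 (cv2) and the standard library are available. Lean on these libraries where they do the work, as an engineer would, in place of code of your own. Each camera call takes 0.05 s, during which the arm holds its last target.

## Task

The washed port plugs in the white drain rack have lost their order. Take the leftmost plug by its grip and try it upright in the sizing rail, beginning with the largest ring and working down the row, lowering it slowly and pressing only gently, until its foot comes to bear centred on a ring that is too small and stops it. Then leave the plug hanging in the tightest ring that it passed, flange fully down on the ring, and leave everything else as it stands.

Things in the scene. Friction and masses are not known exactly. Their poses are not given: they have to be found in the camera images.
- sizing_rail: Steel sizing rail, rigid and fixed: four rings with upright axes in a row, joined behind to a bar on a 256 x 78 mm base plate. Origin on the worktop below the middle of the row; y runs along the row to the largest ring, x to the bar behind. Rings at y = +93, +31, -31, -93 mm (largest to smallest), x = 0, upper faces 72 mm above the worktop, nothing higher. Hard: touch it at 15 mm/s or less, never over 50 N.
- ring_1 (a point): Largest ring of the sizing rail, bore 32 mm, outer diameter 46 mm, 14 mm deep, open below. The point is the centre of the bore at the ring's upper face; z up.
- ring_2 (a point): Second ring of the sizing rail, bore 26 mm, outer diameter 40 mm, 14 mm deep, open below. The point is the centre of the bore at the ring's upper face; z up.
- ring_3 (a point): Third ring of the sizing rail, bore 20 mm, outer diameter 34 mm, 14 mm deep, open below. The point is the centre of the bore at the ring's upper face; z up.
- ring_4 (a point): Smallest ring of the sizing rail, bore 14 mm, outer diameter 28 mm, 14 mm deep, open below. The point is the centre of the bore at the ring's upper face; z up.
- drain_rack: White plastic drain rack, fixed, 206 mm long (its y), 70 mm deep (its x), top face 50 mm above the worktop, with three holes 34 mm wide at y = +64, 0 and -64 mm; a plug hangs in each, flange lying on the top face, shank loose in the hole. Origin on the worktop under its middle; +y is its left end seen from the robot.
- plug_a_center (a point): Steel port plug, one of three that look alike in the rack: grip 24 mm across, 30 mm high; under it a flange 44 mm across, 6 mm thick; below that a round shank 40 mm long with a 1.3 mm bevel at the foot. About 0.16 kg. Shanks are 30.5, 24.5 and 18.5 mm across; which plug has which must be found. The point is on the axis half-way up, 38 mm above the foot and 38 mm below the top; z is up the axis.
- plug_b_center (a point): Steel port plug, one of three that look alike in the rack: grip 24 mm across, 30 mm high; under it a flange 44 mm across, 6 mm thick; below that a round shank 40 mm long with a 1.3 mm bevel at the foot. About 0.16 kg. Shanks are 30.5, 24.5 and 18.5 mm across; which plug has which must be found. The point is on the axis half-way up, 38 mm above the foot and 38 mm below the top; z is up the axis.
- plug_c_center (a point): Steel port plug, one of three that look alike in the rack: grip 24 mm across, 30 mm high; under it a flange 44 mm across, 6 mm thick; below that a round shank 40 mm long with a 1.3 mm bevel at the foot. About 0.16 kg. Shanks are 30.5, 24.5 and 18.5 mm across; which plug has which must be found. The point is on the axis half-way up, 38 mm above the foot and 38 mm below the top; z is up the axis.
- petri_dish: Small clear lidded dish, 55 mm across, 11 mm high, near the front edge between rail and rack; bystander. Origin under its centre.
- forceps: Flat steel forceps, 117 mm long, lying at the front edge before the rail; bystander. Origin under its centre.
- bottle_amber: Sample bottle with amber content and white cap, 68 mm across, 208 mm high, left of the rail; bystander. Origin under its centre.
- ferrule: Flat steel blind ferrule, 64 mm across, 6 mm thick, right of the rack; bystander. Origin under its centre.
Things that resemble listed ones, but are neither listed nor needed, are in the scene too. Leave any brown look-alike of the part that bears plug_b_center alone.

How it is judged (in metres and radians):
On the way, in this order (a step that is already met when the one before it is completed fails the run):
1. the plug's foot has gone down through the largest ring (8 mm or more below its face) (((horizontal distance between plug_a_center and ring_1 below 0.004 m and z of plug_a_center in the frame of ring_1 below 0.03 m) or (horizontal distance between plug_b_center and ring_1 below 0.004 m and z of plug_b_center in the frame of ring_1 below 0.03 m) or (horizontal distance between plug_c_center and ring_1 below 0.004 m and z of plug_c_center in the frame of ring_1 below 0.03 m))), for 0.05 s.
2. the plug's foot bears, centred within 3 mm, on the first ring too small for it (more than 2 N) (((distance between plug_a_center and plug_a_c1 between 0.0297 and 0.0347 m and (horizontal distance between plug_a_center and ring_2 below 0.003 m and z of plug_a_center in the frame of ring_2 between 0.033 and 0.041 m and angle between plug_a_center's own z axis and vertical below 0.12 rad and contact force between plug_a and sizing_rail above 2 N)) or (distance between plug_a_center and plug_a_c1 between 0.0247 and 0.0297 m and (horizontal distance between plug_a_center and ring_3 below 0.003 m and z of plug_a_center in the frame of ring_3 between 0.033 and 0.041 m and angle between plug_a_center's own z axis and vertical below 0.12 rad and contact force between plug_a and sizing_rail above 2 N)) or (distance between plug_a_center and plug_a_c1 between 0.0197 and 0.0247 m and (horizontal distance between plug_a_center and ring_4 below 0.003 m and z of plug_a_center in the frame of ring_4 between 0.033 and 0.041 m and angle between plug_a_center's own z axis and vertical below 0.12 rad and contact force between plug_a and sizing_rail above 2 N)) or (distance between plug_b_center and plug_b_c1 between 0.0297 and 0.0347 m and (horizontal distance between plug_b_center and ring_2 below 0.003 m and z of plug_b_center in the frame of ring_2 between 0.033 and 0.041 m and angle between plug_b_center's own z axis and vertical below 0.12 rad and contact force between plug_b and sizing_rail above 2 N)) or (distance between plug_b_center and plug_b_c1 between 0.0247 and 0.0297 m and (horizontal distance between plug_b_center and ring_3 below 0.003 m and z of plug_b_center in the frame of ring_3 between 0.033 and 0.041 m and angle between plug_b_center's own z axis and vertical below 0.12 rad and contact force between plug_b and sizing_rail above 2 N)) or (distance between plug_b_center and plug_b_c1 between 0.0197 and 0.0247 m and (horizontal distance between plug_b_center and ring_4 below 0.003 m and z of plug_b_center in the frame of ring_4 between 0.033 and 0.041 m and angle between plug_b_center's own z axis and vertical below 0.12 rad and contact force between plug_b and sizing_rail above 2 N)) or (distance between plug_c_center and plug_c_c1 between 0.0297 and 0.0347 m and (horizontal distance between plug_c_center and ring_2 below 0.003 m and z of plug_c_center in the frame of ring_2 between 0.033 and 0.041 m and angle between plug_c_center's own z axis and vertical below 0.12 rad and contact force between plug_c and sizing_rail above 2 N)) or (distance between plug_c_center and plug_c_c1 between 0.0247 and 0.0297 m and (horizontal distance between plug_c_center and ring_3 below 0.003 m and z of plug_c_center in the frame of ring_3 between 0.033 and 0.041 m and angle between plug_c_center's own z axis and vertical below 0.12 rad and contact force between plug_c and sizing_rail above 2 N)) or (distance between plug_c_center and plug_c_c1 between 0.0197 and 0.0247 m and (horizontal distance between plug_c_center and ring_4 below 0.003 m and z of plug_c_center in the frame of ring_4 between 0.033 and 0.041 m and angle between plug_c_center's own z axis and vertical below 0.12 rad and contact force between plug_c and sizing_rail above 2 N)))), for 0.1 s.
At the end, for the whole second after the job is handed in: The plug that hung leftmost hangs in the tightest ring that its shank passes, within 3 mm of its axis, upright within 0.06 rad, flange within 2.5 mm of the ring's face, at rest and released; the other two plugs hang in the rack within 15 mm of where they were (((distance between plug_a_center and plug_a_c1 between 0.0297 and 0.0347 m and ((horizontal distance between plug_a_center and ring_1 below 0.003 m and z of plug_a_center in the frame of ring_1 between -0.006 and 0.0005 m and angle between plug_a_center's own z axis and vertical below 0.06 rad and linear speed of plug_a below 0.01 m/s) and (distance of each of plug_b_center, plug_c_center from where it was at the start of the episode below 0.015 m and y of each of plug_b_center, plug_c_center in the frame of drain_rack below 0.03 m))) or (distance between plug_a_center and plug_a_c1 between 0.0247 and 0.0297 m and ((horizontal distance between plug_a_center and ring_2 below 0.003 m and z of plug_a_center in the frame of ring_2 between -0.006 and 0.0005 m and angle between plug_a_center's own z axis and vertical below 0.06 rad and linear speed of plug_a below 0.01 m/s) and (distance of each of plug_b_center, plug_c_center from where it was at the start of the episode below 0.015 m and y of each of plug_b_center, plug_c_center in the frame of drain_rack below 0.03 m))) or (distance between plug_a_center and plug_a_c1 between 0.0197 and 0.0247 m and ((horizontal distance between plug_a_center and ring_3 below 0.003 m and z of plug_a_center in the frame of ring_3 between -0.006 and 0.0005 m and angle between plug_a_center's own z axis and vertical below 0.06 rad and linear speed of plug_a below 0.01 m/s) and (distance of each of plug_b_center, plug_c_center from where it was at the start of the episode below 0.015 m and y of each of plug_b_center, plug_c_center in the frame of drain_rack below 0.03 m))) or (distance between plug_b_center and plug_b_c1 between 0.0297 and 0.0347 m and ((horizontal distance between plug_b_center and ring_1 below 0.003 m and z of plug_b_center in the frame of ring_1 between -0.006 and 0.0005 m and angle between plug_b_center's own z axis and vertical below 0.06 rad and linear speed of plug_b below 0.01 m/s) and (distance of each of plug_a_center, plug_c_center from where it was at the start of the episode below 0.015 m and y of each of plug_a_center, plug_c_center in the frame of drain_rack below 0.03 m))) or (distance between plug_b_center and plug_b_c1 between 0.0247 and 0.0297 m and ((horizontal distance between plug_b_center and ring_2 below 0.003 m and z of plug_b_center in the frame of ring_2 between -0.006 and 0.0005 m and angle between plug_b_center's own z axis and vertical below 0.06 rad and linear speed of plug_b below 0.01 m/s) and (distance of each of plug_a_center, plug_c_center from where it was at the start of the episode below 0.015 m and y of each of plug_a_center, plug_c_center in the frame of drain_rack below 0.03 m))) or (distance between plug_b_center and plug_b_c1 between 0.0197 and 0.0247 m and ((horizontal distance between plug_b_center and ring_3 below 0.003 m and z of plug_b_center in the frame of ring_3 between -0.006 and 0.0005 m and angle between plug_b_center's own z axis and vertical below 0.06 rad and linear speed of plug_b below 0.01 m/s) and (distance of each of plug_a_center, plug_c_center from where it was at the start of the episode below 0.015 m and y of each of plug_a_center, plug_c_center in the frame of drain_rack below 0.03 m))) or (distance between plug_c_center and plug_c_c1 between 0.0297 and 0.0347 m and ((horizontal distance between plug_c_center and ring_1 below 0.003 m and z of plug_c_center in the frame of ring_1 between -0.006 and 0.0005 m and angle between plug_c_center's own z axis and vertical below 0.06 rad and linear speed of plug_c below 0.01 m/s) and (distance of each of plug_a_center, plug_b_center from where it was at the start of the episode below 0.015 m and y of each of plug_a_center, plug_b_center in the frame of drain_rack below 0.03 m))) or (distance between plug_c_center and plug_c_c1 between 0.0247 and 0.0297 m and ((horizontal distance between plug_c_center and ring_2 below 0.003 m and z of plug_c_center in the frame of ring_2 between -0.006 and 0.0005 m and angle between plug_c_center's own z axis and vertical below 0.06 rad and linear speed of plug_c below 0.01 m/s) and (distance of each of plug_a_center, plug_b_center from where it was at the start of the episode below 0.015 m and y of each of plug_a_center, plug_b_center in the frame of drain_rack below 0.03 m))) or (distance between plug_c_center and plug_c_c1 between 0.0197 and 0.0247 m and ((horizontal distance between plug_c_center and ring_3 below 0.003 m and z of plug_c_center in the frame of ring_3 between -0.006 and 0.0005 m and angle between plug_c_center's own z axis and vertical below 0.06 rad and linear speed of plug_c below 0.01 m/s) and (distance of each of plug_a_center, plug_b_center from where it was at the start of the episode below 0.015 m and y of each of plug_a_center, plug_b_center in the frame of drain_rack below 0.03 m))))); the robot touches nothing.
It fails at once if a plug presses on the sizing rail with more than 50 N, impact included (contact force between any of plug_a, plug_b, plug_c and sizing_rail above 50 N).
It fails at once if the robot pushes on the sizing rail with more than 25 N (contact force between any of the fingers, the arm and sizing_rail above 25 N).
It fails at once if a bystander is moved more than 30 mm (distance of any of petri_dish, forceps, bottle_amber, ferrule from where it was at the start of the episode above 0.03 m).
It also fails if it takes over 72 s, if anything falls off the work surface, if the arm or the gripper's body presses on something with over 40 N, if the wrist force passes 120 N, or if a joint passes its speed limit or range.

## Working session

There is one attempt and no reset: what is moved stays moved. The work goes in short steps, Python scripts to look and compute and a tool call to move; the robot and the scene stay as the last step left them, time stands still between calls to the robot, and variables do not carry over. Pictures are saved under pics/ and viewed, and the job is handed in when it is done.

Besides the shell and the picture viewer there is one more tool, called by a JSON object that holds its "api" and its "payload". servo_tool: Moves the arm, as the interface text tells. Its arguments: {"type":"object","properties":{"translation":{"type":"array","items":{"type":"array","items":{"type":"number"}}},"roll":{"type":"array","items":{"type":"number"}},"hand":{"type":"number"}},"required":["translation","roll"]}

```bash
mkdir -p pics; cat > h.py <<'E'
import numpy as np,cv2
from station import robot
def save(p,n): cv2.imwrite('pics/'+n+'.png',cv2.cvtColor(p['image'],cv2.COLOR_RGB2BGR))
E
python3 - <<'E'
from h import *
s=robot.state();print(s)
for n in ['scene','side','wrist']:
    p=robot.camera(n);save(p,n+'0')
    print(n,p['mtx'].tolist() if hasattr(p['mtx'],'tolist') else p['mtx'],{k:np.round(p[k],4).tolist() for k in('R','t','hand_eye') if k in p})
    for q in ['sizing_rail','ring_1','ring_2','ring_3','ring_4','drain_rack','plug_a_center','petri_dish','bottle_amber']:
        print(q,[(np.round(d['point'],3).tolist(),round(d['conf'],2)) for d in robot.spot_point(q,p)])
E
```

```text
{'time': 0.0, 'q': array([-76.24360805,  17.85924411,   0.79945149,  86.69194692,
        -0.25083624,  75.5838432 ,  -1.55796959]), 'qd': array([ 0.0716434 ,  0.07195726, -0.03884291,  0.07157536, -0.00452469,
       -0.07238324, -0.03781158]), 'joint_efforts': array([ 1.70132607e-04, -3.79910910e+01,  1.45991589e-01, -2.30594051e+01,
        1.22811558e-02,  1.35219429e-02, -8.40522318e-07]), 'tcp_pos': array([0.15271811, 0.52761581, 0.23023248]), 'orientation': array([-9.01331562e+01, -5.99861303e-03, -1.61383044e+01]), 'wrist_force': array([-0.01879938,  0.19768539,  0.37241466]), 'wrist_torque': array([0.05799449, 0.02214224, 0.02737435]), 'gripper_width': 0.08527849360032187}
scene [[405.9403329895747, 0.0, 320.51784049284174], [0.0, 405.9403329895747, 199.9364978001744], [0.0, 0.0, 1.0]] {'R': [[-0.8714, -0.4903, 0.0178], [-0.312, 0.5257, -0.7914], [0.3786, -0.6951, -0.6111]], 't': [0.4298, 0.1957, 1.2942]}
sizing_rail [([0.478, 0.264, -0.0], 0.86)]
ring_1 [([0.505, 0.352, 0.068], 0.91), ([0.471, 0.237, 0.076], 0.83), ([0.455, 0.177, 0.072], 0.66)]
ring_2 [([0.505, 0.352, 0.06
[... 1140 characters left out ...]
([0.491, 0.293, 0.069], 0.77), ([0.471, 0.233, 0.074], 0.73), ([0.456, 0.18, 0.074], 0.65)]
drain_rack [([0.421, -0.224, 0.001], 0.7)]
plug_a_center [([0.416, -0.285, 0.049], 0.52)]
petri_dish [([0.374, 0.012, -0.003], 0.76), ([0.413, -0.217, 0.041], 0.25)]
bottle_amber [([0.421, 0.506, 0.003], 0.95)]
wrist [[297.5568634040861, 0.0, 320.86878755240497], [0.0, 297.5568634040861, 202.67784005943415], [0.0, 0.0, 1.0]] {'hand_eye': [[-0.0004, 0.957, 0.29, -0.0735], [-0.0001, -0.29, 0.957, -0.1421], [1.0, 0.0003, 0.0002, -0.0002], [0.0, 0.0, 0.0, 1.0]]}
sizing_rail []
ring_1 []
ring_2 []
ring_3 []
ring_4 []
drain_rack []
plug_a_center []
petri_dish []
bottle_amber [([0.428, 0.503, -0.002], 0.57)]
```

View pics/scene0.png

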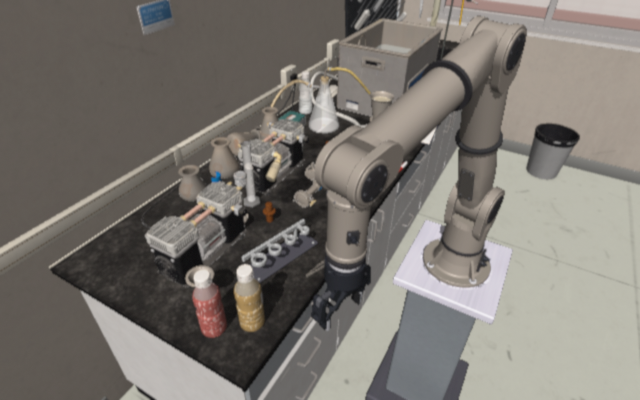

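View pics/side0.png

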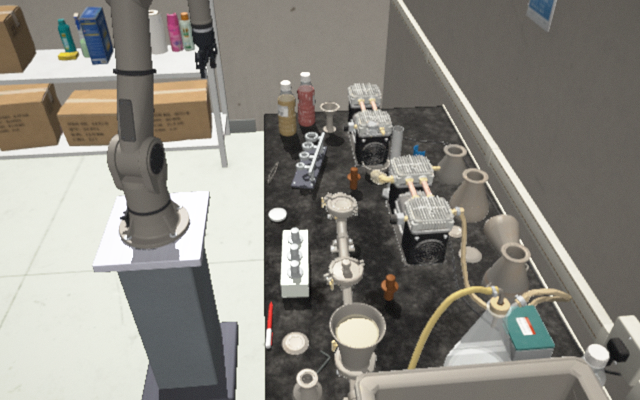

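View pics/wrist0.png

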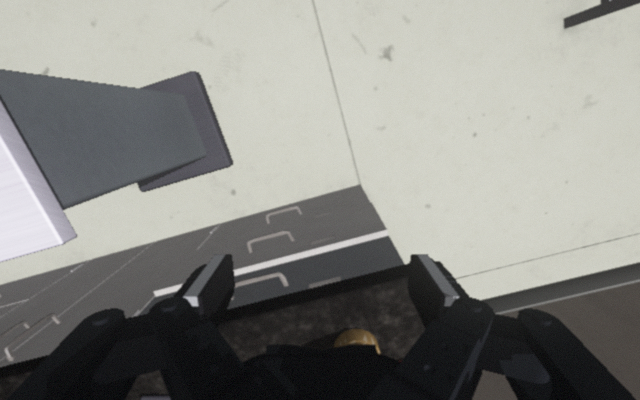

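{"api": "servo_tool", "payload": {"translation": [[0,-4,0],[3,-7,-1],[7,-7,-3],[11,-7,-4.5],[15,-7,-6],[19,-7,-8],[23,-7,-9.5],[27,-7,-11],[31,-7,-13],[35,-7,-14.5],[38.7,-7,-16.2],[38.7,-7,-16.2]], "roll": [0,0.1,0.22,0.34,0.46,0.58,0.7,0.82,0.94,1.06,1.18,1.289]}}

```text
time: 2.5
tcp_pos: [0.4848, 0.2578, 0.3016]
orientation: [-89.8, -0.3, -90.9]
wrist_force: [1.6, -0.7, -0.4]
gripper_width: 0.0853
```

{"api": "servo_tool", "payload": {"translation": [[0,0,0],[0,0,0],[0,0,0]], "roll": [0,0,0]}}

```text
time: 2.75
tcp_pos: [0.4785, 0.2667, 0.3011]
orientation: [-90.1, 0.1, -89.8]
wrist_force: [-0.2, -0.8, 0.2]
gripper_width: 0.0853
```

```bash
python3 - <<'E'
from h import *
s=robot.state();print(s['tcp_pos'],s['orientation'],s['q'])
p=robot.camera('wrist');save(p,'w1')
for q in ['sizing_rail','ring_1']:
        print(q,[(np.round(d['point'],4).tolist(),round(d['conf'],2)) for d in robot.spot_point(q,p)])
p=robot.camera('side')
im=cv2.cvtColor(p['image'],cv2.COLOR_RGB2BGR)[210:340,250:410]
cv2.imwrite('pics/side_crop.png',cv2.resize(im,None,fx=4.5,fy=4.5,interpolation=cv2.INTER_CUBIC))
for q in ['drain_rack','plug_a_center','petri_dish','forceps','ferrule']:
        print(q,[(np.round(d['point'],4).tolist(),round(d['conf'],2)) for d in robot.spot_point(q,p)])
E
```

```text
[0.47850056 0.26674833 0.30113306] [-9.00716049e+01  6.82280684e-02 -8.97822362e+01] [-49.56656627  16.75400479  25.17454609  79.87732434  -7.1634018
  84.95806503 -24.48039189]
sizing_rail [([0.454, 0.1772, 0.0725], 0.68), ([0.4794, 0.266, 0.0029], 0.64)]
ring_1 [([0.4992, 0.3575, 0.0733], 0.95), ([0.4885, 0.2978, 0.0696], 0.92), ([0.4557, 0.1753, 0.076], 0.83), ([0.4719, 0.2392, 0.071], 0.8)]
drain_rack [([0.4176, -0.2226, 0.0012], 0.77)]
plug_a_center [([0.419, -0.2878, 0.0489], 0.62)]
petri_dish [([0.3741, 0.0138, -0.0002], 0.62)]
forceps [([0.3581, 0.2351, -0.0019], 0.5)]
ferrule [([0.4053, -0.4691, -0.0009], 0.9)]
```

View pics/w1.png

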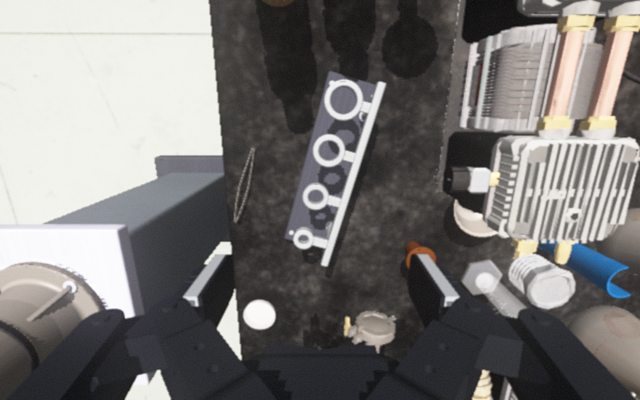

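View pics/side_crop.png

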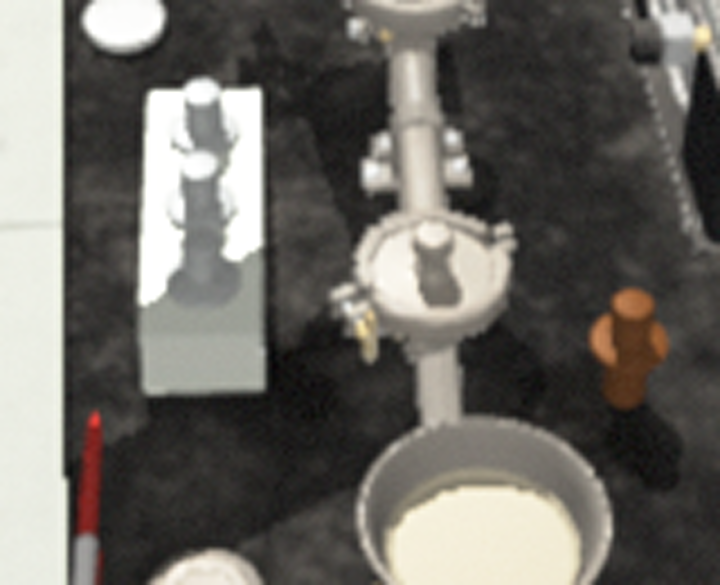

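```bash
cat >> h.py <<'E'
from scipy.spatial.transform import Rotation as Ro
from scipy.optimize import minimize
def cam(p,s):
    "world->cam R,t for wrist"
    H=np.array(p['hand_eye']);T=np.eye(4)
    T[:3,:3]=Ro.from_euler('xyz',s['orientation'],degrees=True).as_matrix();T[:3,3]=s['tcp_pos']
    W=np.linalg.inv(T@H);return W[:3,:3],W[:3,3]
def proj(X,p,R,t):
    c=X@R.T+t;u=c@np.array(p['mtx']).T;return u[:,:2]/u[:,2:]
TH=np.linspace(0,2*np.pi,72,endpoint=False)
def circ(c,r): return np.c_[c[0]+r*np.cos(TH),c[1]+r*np.sin(TH),np.full(72,c[2])]
def samp(g,uv): return cv2.remap(g,uv[:,0].astype(np.float32)[None],uv[:,1].astype(np.float32)[None],cv2.INTER_LINEAR)[0]
def score(g,p,R,t,c,r,sgn,d=.0012):
    # brightness just outside minus inside radius r, sgn=+1 if brighter outside
    return sgn*np.mean(np.clip(samp(g,proj(circ(c,r+d),p,R,t))-samp(g,proj(circ(c,r-d),p,R,t)),-60,60))
def gray(p): return cv2.GaussianBlur(cv2.cvtColor(p['image'],cv2.COLOR_RGB2GRAY).astype(np.float32),(0,0),.6)
E
cat > rail.py <<'E'
from h import *
s=robot.state();p=robot.camera('wrist');R,t=cam(p,s);g=gray(p)
ry=[.093,.031,-.031,-.093];rb=[.016,.013,.010,.007]
def cen(v):
    a=np.radians(v[2]);return [np.array([v[0]-y*np.sin(a),v[1]+y*np.cos(a),.072]) for y in ry]
f=lambda v:-sum(score(g,p,R,t,c,b,1)+score(g,p,R,t,c,b+.007,-1) for c,b in zip(cen(v),rb))
best=None
for dx in (-.006,-.003,0,.003,.006):
  for dy in (-.006,-.003,0,.003,.006):
    m=minimize(f,[.479+dx,.2655+dy,-16],method='Nelder-Mead',options=dict(initial_simplex=[[.479+dx,.2655+dy,-16],[.482+dx,.2655+dy,-16],[.479+dx,.2685+dy,-16],[.479+dx,.2655+dy,-13]],xatol=1e-5))
    if best is None or m.fun<best.fun: best=m
print('rail',best.x,best.fun)
im=cv2.cvtColor(p['image'],cv2.COLOR_RGB2BGR);k=4
# individual
for c,b in zip(cen(best.x),rb):
    m=minimize(lambda v:-(score(g,p,R,t,[v[0],v[1],.072],b,1)+score(g,p,R,t,[v[0],v[1],.072],b+.007,-1)),c[:2],method='Nelder-Mead',options=dict(initial_simplex=[c[:2],c[:2]+[.002,0],c[:2]+[0,.002]]))
    print(np.round(c,4),np.round(m.x,4),m.fun)
x0,y0=np.min([proj(c[None],p,R,t)[0] for c in cen(best.x)],0).astype(int)-30
big=cv2.resize(im[y0:y0+200,x0:x0+130],None,fx=3,fy=3,interpolation=cv2.INTER_CUBIC)
for c,b in zip(cen(best.x),rb):
  for r in (b,b+.007): cv2.polylines(big,[np.int32((proj(circ(c,r),p,R,t)-[x0,y0]+.5)*3)],True,(0,0,255),1)
cv2.imwrite('pics/railfit.png',big)
E
python3 rail.py
```

```text
rail [  0.47928212   0.26690539 -15.4653907 ] -445.85394287109375
[0.5041 0.3565 0.072 ] [0.5037 0.3561] -116.39183807373047
[0.4875 0.2968 0.072 ] [0.4873 0.2965] -116.56735229492188
[0.471 0.237 0.072] [0.4709 0.2372] -113.06742858886719
[0.4545 0.1773 0.072 ] [0.4547 0.1774] -101.54788208007812
```

View pics/railfit.png

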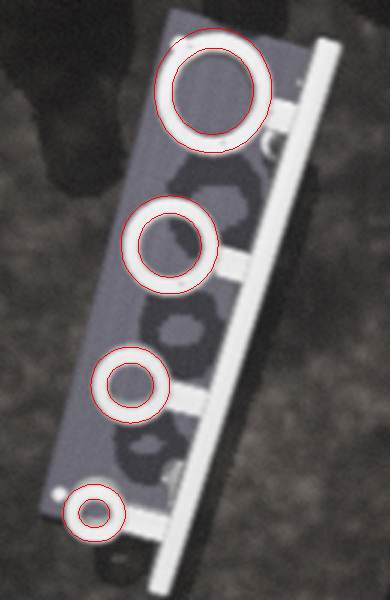

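{"api": "servo_tool", "payload": {"translation": [[3,0,-0.4],[7,0,-1],[11,0,-1.5],[15,0,-2],[19,0,-2.6],[23,0,-3.2],[27,0,-3.7],[31,0,-4.2],[35,0,-4.8],[38.5,0,-5.3],[41,0,-5.6],[42.5,0,-5.9]], "roll": [0,0,0,0,0,0,0,0,0,0,0,0]}}

```text
time: 4.25
tcp_pos: [0.4194, -0.1642, 0.3018]
orientation: [-89.9, -0.1, -90.3]
wrist_force: [0.4, 0.5, 1.1]
gripper_width: 0.0855
```

{"api": "servo_tool", "payload": {"translation": [[0,0,0],[0,0,0],[0,0,0]], "roll": [0,0,0], "hand": 5}}

```text
time: 4.5
tcp_pos: [0.4211, -0.1582, 0.3012]
orientation: [-90.0, 0.1, -89.9]
wrist_force: [-0.6, 0.5, 0.2]
gripper_width: 0.0517
```

```bash
python3 - <<'E'
from h import *
s=robot.state();print(s['tcp_pos'],s['orientation'])
p=robot.camera('wrist');save(p,'w2')
for q in ['drain_rack','plug_a_center','petri_dish']:
        print(q,[(np.round(d['point'],4).tolist(),round(d['conf'],2)) for d in robot.spot_point(q,p)])
E
```

```text
[ 0.42112226 -0.15822349  0.30117666] [-8.99977352e+01  6.80859794e-02 -8.98698874e+01]
drain_rack [([0.4132, -0.2211, -0.0029], 0.72)]
plug_a_center [([0.4122, -0.2877, 0.0494], 0.6)]
petri_dish [([0.3707, 0.0051, 0.0001], 0.95)]
```

View pics/w2.png

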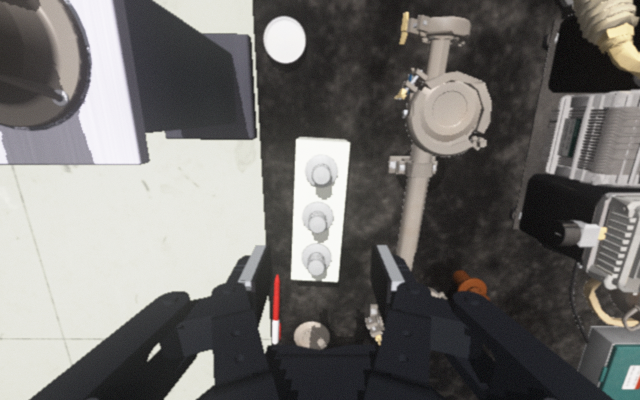

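```bash
cat > plug.py <<'E'
from h import *
s=robot.state();p=robot.camera('wrist');R,t=cam(p,s);g=gray(p)
K=np.array(p['mtx'])
def ray(u,v,z):
    d=R.T@np.linalg.inv(K)@[u,v,1];o=-R.T@t;return (o+d*(z-o[2])/d[2])
x0,y0=270,120;im=cv2.cvtColor(p['image'],cv2.COLOR_RGB2BGR)
big=cv2.resize(im[y0:y0+170,x0:x0+110],None,fx=3.5,fy=3.5,interpolation=cv2.INTER_CUBIC)
cv2.imwrite('pics/plugs.png',big)
for (u,v) in [(321,172),(317,221),(316,261)]:
    c=ray(u,v,.086)[:2]
    f=lambda w:-score(g,p,R,t,[w[0],w[1],.086],.012,-1)
    b=min((minimize(f,c+[dx,dy],method='Nelder-Mead',options=dict(initial_simplex=[c+[dx,dy],c+[dx+.002,dy],c+[dx,dy+.002]])) for dx in(-.004,0,.004) for dy in (-.004,0,.004)),key=lambda m:m.fun)
    print('top',np.round(c,4),np.round(b.x,4),b.fun)
    cv2.polylines(big,[np.int32((proj(circ([*b.x,.086],.012),p,R,t)-[x0,y0]+.5)*3.5)],True,(0,0,255),1)
    cv2.polylines(big,[np.int32((proj(circ([*b.x,.056],.022),p,R,t)-[x0,y0]+.5)*3.5)],True,(0,255,0),1)
cv2.imwrite('pics/plugfit.png',big)
E
python3 plug.py
```

```text
top [ 0.4217 -0.1538] [ 0.4197 -0.1575] -18.25771713256836
top [ 0.4168 -0.2173] [ 0.4151 -0.2219] -10.36575698852539
top [ 0.4155 -0.274 ] [ 0.4119 -0.2738] -2.9354734420776367
```

View pics/plugfit.png

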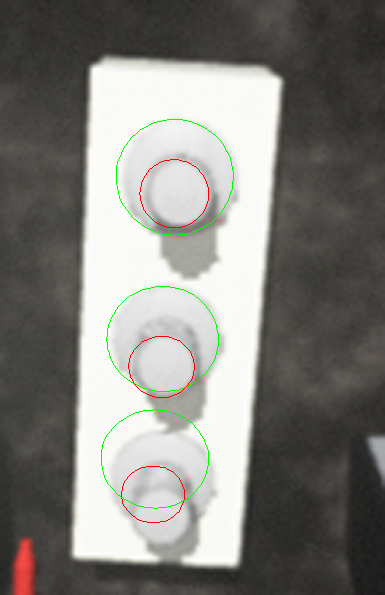

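{"api": "servo_tool", "payload": {"translation": [[0,3,0],[0,6,0],[-0.1,9,-0.05],[-0.1,11,-0.05],[-0.1,12,-0.05],[-0.1,12,-0.05],[-0.1,12,-0.05]], "roll": [0,0,0,0,0,0,0]}}

```text
time: 5.33
tcp_pos: [0.4206, -0.1588, 0.1818]
orientation: [-90.0, -0.0, -90.0]
wrist_force: [0.4, -0.4, 0.7]
gripper_width: 0.0499
```

```bash
python3 - <<'E'
from h import *
s=robot.state();print(s['tcp_pos'],s['orientation'])
p=robot.camera('wrist');save(p,'w3');R,t=cam(p,s)
import pickle;pickle.dump((s,p),open('w3.pkl','wb'))
u=proj(np.array([[.4205,-.1573,.086],[.4205,-.1573,.056]]),p,R,t);print(u)
x0,y0=(u.mean(0)-[35,35]).astype(int);print(x0,y0)
im=cv2.cvtColor(p['image'],cv2.COLOR_RGB2BGR)
big=cv2.resize(im[y0:y0+70,x0:x0+70],None,fx=8,fy=8,interpolation=cv2.INTER_CUBIC)
cv2.imwrite('pics/p3raw.png',big)
for c,r,k in (([.4205,-.1573,.086],.012,(0,0,255)),([.4205,-.1573,.056],.022,(0,255,0))):
    cv2.polylines(big,[np.int32((proj(circ(c,r),p,R,t)-[x0,y0]+.5)*8)],True,k,1)
cv2.imwrite('pics/p3.png',big)
E
```

```text
[ 0.42062253 -0.15883528  0.18176214] [-8.99800523e+01 -2.40583655e-02 -8.99686694e+01]
[[320.29273718 202.60721544]
 [320.29480882 193.29557135]]
285 162
```

View pics/p3.png

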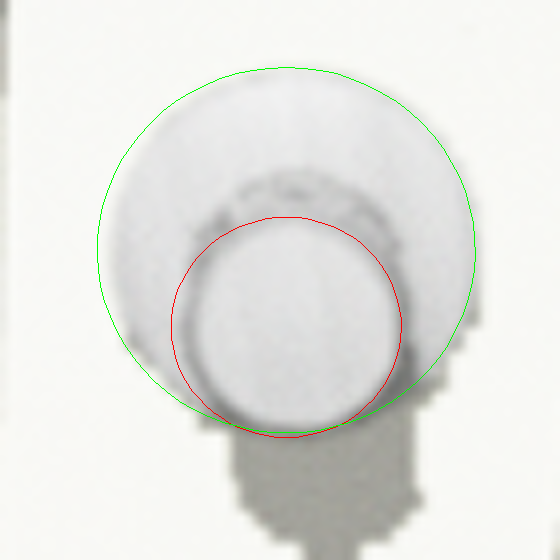

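{"api": "servo_tool", "payload": {"translation": [[-0.1,3,0.05],[-0.1,6,0.05],[-0.1,8.5,0.05],[-0.1,9.1,0.05],[-0.1,9.1,0.05],[-0.1,9.1,0.05]], "roll": [0,0,0,0,0,0]}}

```text
time: 5.88
tcp_pos: [0.4222, -0.1586, 0.0919]
orientation: [-89.8, -0.1, -90.0]
wrist_force: [0.1, 0.8, 0.0]
gripper_width: 0.0499
```

```bash
python3 - <<'E'
from h import *
s=robot.state();print(s['tcp_pos'],s['orientation'])
p=robot.camera('wrist');save(p,'w4');print(robot.state()['tcp_pos'])
E
```

```text
[ 0.42216325 -0.15855769  0.09187358] [-8.98417311e+01 -5.38883446e-02 -8.99923980e+01]
[ 0.42261523 -0.15866491  0.09230206]
```

View pics/w4.png

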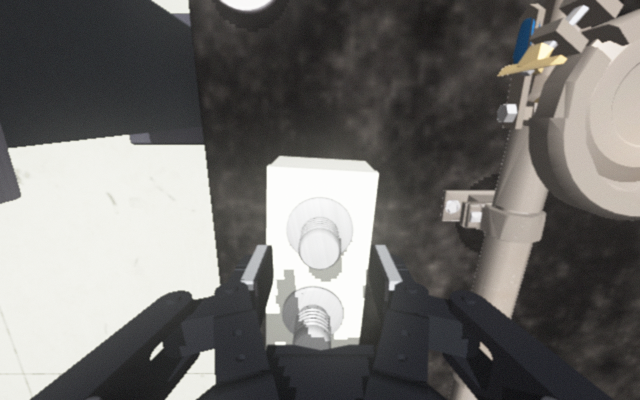

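{"api": "servo_tool", "payload": {"translation": [[-0.1,1,-0.1],[-0.1,2,-0.1],[-0.1,2.8,-0.1],[-0.1,3.2,-0.1],[-0.1,3.2,-0.1],[-0.1,3.2,-0.1]], "roll": [0,0,0,0,0,0]}}

```text
time: 6.43
tcp_pos: [0.4193, -0.1569, 0.0579]
orientation: [-90.1, -0.0, -90.0]
wrist_force: [-0.3, -0.1, -0.2]
gripper_width: 0.0501
```

{"api": "servo_tool", "payload": {"translation": [[0,0,0],[0,0,0],[0,0,0],[0,0,0],[0,0,0],[0,0,0],[0,0,0]], "roll": [0,0,0,0,0,0,0], "hand": 1.5}}

```text
time: 7.02
tcp_pos: [0.4203, -0.1572, 0.0589]
orientation: [-89.9, -0.0, -90.0]
wrist_force: [-0.3, 0.9, 5.3]
gripper_width: 0.022
```

```bash
python3 - <<'E'
from h import *
s=robot.state();print(s['tcp_pos'],s['orientation'],s['gripper_width'],s['wrist_force'])
p=robot.camera('wrist');save(p,'w5')
E
```

```text
[ 0.42033961 -0.15716501  0.05889647] [-8.99138743e+01 -1.68912322e-02 -8.99964580e+01] 0.022009385644918975 [-0.30060006  0.89373005  5.28197566]
```

View pics/w5.png

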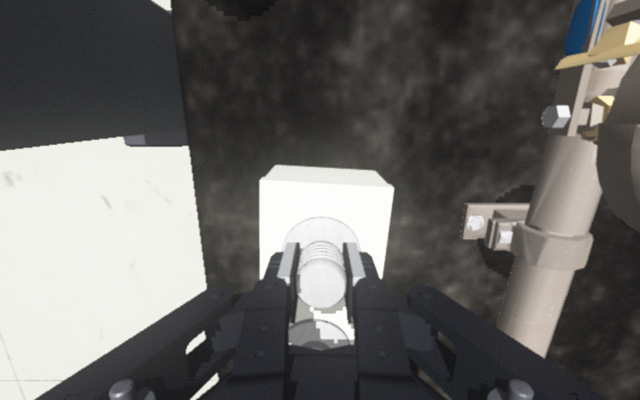

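{"api": "servo_tool", "payload": {"translation": [[0,-0.3,0],[0,-1,0],[0,-2,0],[0,-3.5,0],[0,-5,0],[0,-7,0],[0,-9,0],[0,-10.5,0],[0,-11.5,0],[0,-12,0],[0,-12,0],[0,-12,0]], "roll": [0,0,0,0,0,0,0,0,0,0,0,0]}}

```text
time: 8.07
tcp_pos: [0.4192, -0.1566, 0.1779]
orientation: [-90.0, 0.0, -90.0]
wrist_force: [0.0, -0.2, -2.2]
gripper_width: 0.0221
```

```bash
python3 - <<'E'
from h import *
s=robot.state();print(s['tcp_pos'],s['orientation'],s['gripper_width'],s['wrist_force'])
p=robot.camera('wrist');save(p,'w6')
im=cv2.cvtColor(p['image'],cv2.COLOR_RGB2BGR)[180:330,240:400]
p=robot.camera('side');im2=cv2.cvtColor(p['image'],cv2.COLOR_RGB2BGR)
c=im2[150:270,240:360]
cv2.imwrite('pics/lift.png',np.hstack([cv2.resize(im,(427,400),interpolation=cv2.INTER_CUBIC),cv2.resize(c,(400,400),interpolation=cv2.INTER_CUBIC)])[:,:800])
E
```

```text
[ 0.41922041 -0.15659579  0.17787756] [-9.00481305e+01  2.40019022e-02 -8.99888609e+01] 0.022143011518294935 [ 0.02778463 -0.24602775 -2.1749312 ]
```

View pics/lift.png

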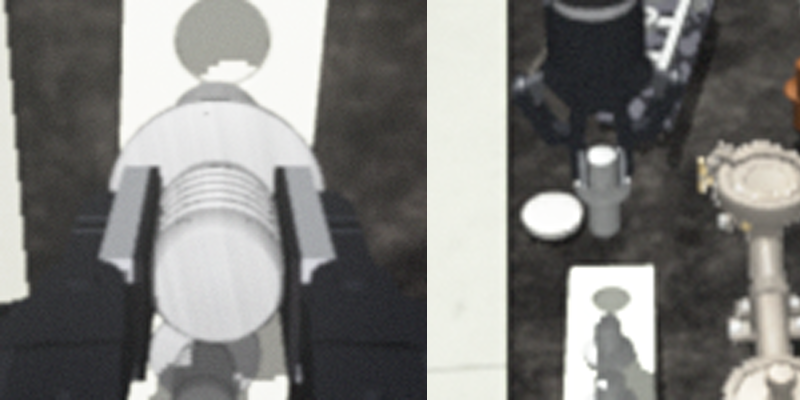

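```bash
cat > held.py <<'E'
from h import *
import sys
s=robot.state();p=robot.camera('wrist')
H=np.linalg.inv(np.array(p['hand_eye']));R,t=H[:3,:3],H[:3,3]
def ct(x,y,z,r): return np.c_[x+r*np.cos(TH),np.full(72,y),z+r*np.sin(TH)]
g=gray(p)
im=cv2.cvtColor(p['image'],cv2.COLOR_RGB2BGR)
x0,y0,k=265,195,6
big=cv2.resize(im[y0:y0+100,x0:x0+110],None,fx=k,fy=k,interpolation=cv2.INTER_CUBIC)
cv2.imwrite('pics/heldraw.png',big)
dx,dz,dh=[float(a) for a in sys.argv[1:4]]
for y,r,c in ((-.027+dh,.012,(0,0,255)),(.003+dh,.022,(0,255,0)),(.009+dh,.022,(255,0,0))):
    cv2.polylines(big,[np.int32((proj(ct(dx,y,dz,r),p,R,t)-[x0,y0]+.5)*k)],True,c,1)
cv2.imwrite('pics/held.png',big)
E
python3 held.py 0.0005 0 0
```

```text
(no output)
```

View pics/held.png

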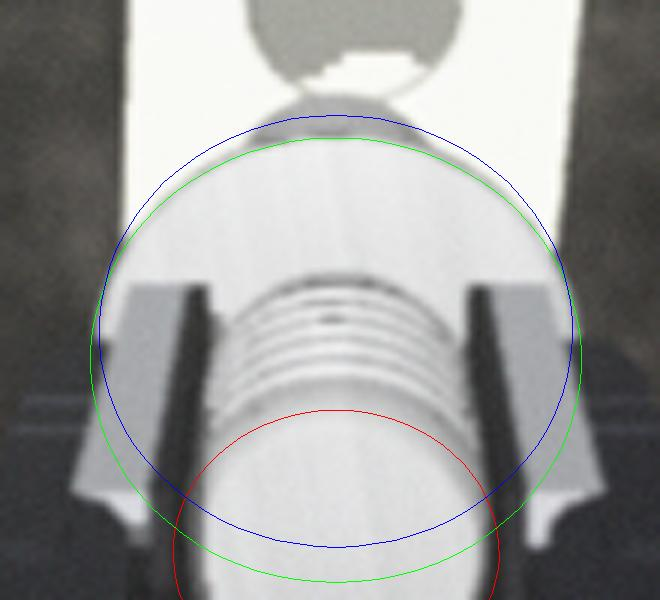

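{"api": "servo_tool", "payload": {"translation": [[-2,0,0.3],[-6,0,1],[-10,0,1.7],[-14,0,2.3],[-18,0,3],[-22,0,3.7],[-26,0,4.3],[-30,0,5],[-34,0,5.7],[-38,0,6.3],[-42,0,7],[-45,0,7.5]], "roll": [0,0,0,0,0,0,0,0,0,0,0,0]}}

```text
time: 9.22
tcp_pos: [0.4935, 0.2976, 0.1768]
orientation: [-90.1, 0.0, -89.8]
wrist_force: [1.4, -0.1, -1.8]
gripper_width: 0.0226
```

{"api": "servo_tool", "payload": {"translation": [[-3,0,0.5],[-5,0,0.8],[-6.4,0,1],[-6.4,1,1],[-6.4,2,1],[-6.4,2.7,1],[-6.4,2.7,1],[-6.4,2.7,1],[-6.4,2.7,1]], "roll": [0,0,0,0,0,0,0,0,0]}}

```text
time: 9.97
tcp_pos: [0.505, 0.3559, 0.1515]
orientation: [-90.0, -0.0, -90.1]
wrist_force: [0.0, 0.1, -0.8]
gripper_width: 0.0223
```

```bash
python3 - <<'E'
from h import *
for i in range(6):
    s=robot.state();print(np.round(s['tcp_pos'],4),np.round(s['orientation'],2),s['gripper_width'],s['wrist_force'])
    p=robot.camera('wrist' if i<5 else 'side')
    if i==4: save(p,'w7')
save(p,'s7')
im=p['image'][100:220,260:380,::-1]
cv2.imwrite('pics/s7c.png',cv2.resize(im,(600,600),interpolation=cv2.INTER_CUBIC))
E
```

```text
[0.505  0.3559 0.1515] [-8.999e+01 -1.000e-02 -9.011e+01] 0.02230856913390149 [ 0.04258147  0.1490364  -0.79749551]
[0.5051 0.3564 0.1519] [-8.995e+01  3.000e-02 -9.008e+01] 0.022420786681584568 [ 0.16661188  0.07917229 -2.27214497]
[0.5052 0.3567 0.1521] [-8.994e+01  5.000e-02 -9.005e+01] 0.02223016496106064 [ 0.73781222  0.0304119  -2.18875262]
[0.5051 0.3569 0.1521] [-8.993e+01  5.000e-02 -9.003e+01] 0.022317521279175745 [-0.16399906  0.52981132 -1.95841197]
[0.505  0.3571 0.152 ] [-8.994e+01  5.000e-02 -9.002e+01] 0.022713933860474263 [ 0.38047108  0.38566302 -0.57652895]
[0.5049 0.3571 0.1519] [-8.995e+01  5.000e-02 -9.001e+01] 0.022510267061616736 [ 0.25448551 -0.5355278  -1.66232448]
```

View pics/w7.png

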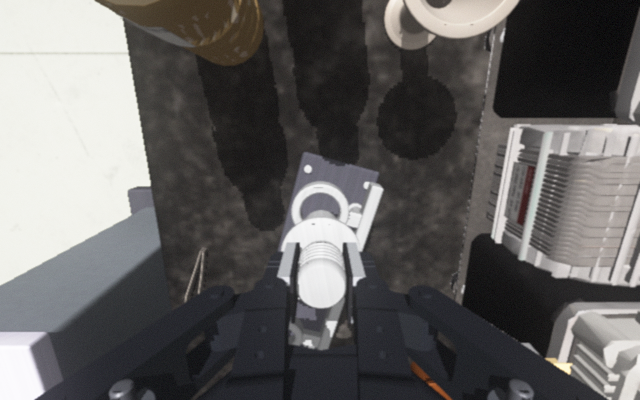

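View pics/s7c.png

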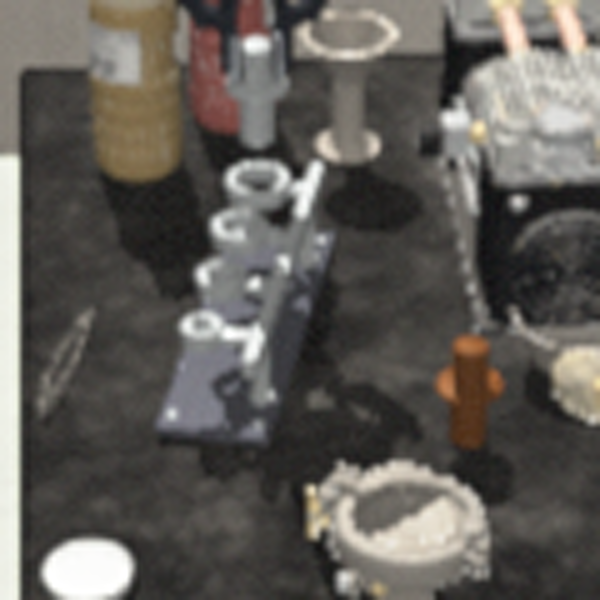

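```bash
cat > ring.py <<'E'
from h import *
import sys
cx,cy,b=[float(a) for a in sys.argv[1:4]]
s=robot.state();p=robot.camera('wrist');R,t=cam(p,s)
print(s['tcp_pos'])
im=cv2.cvtColor(p['image'],cv2.COLOR_RGB2BGR)
x0,y0,k=265,150,6
big=cv2.resize(im[y0:y0+100,x0:x0+110],None,fx=k,fy=k,interpolation=cv2.INTER_CUBIC)
for r in (b,b+.007): cv2.polylines(big,[np.int32((proj(circ([cx,cy,.072],r),p,R,t)-[x0,y0]+.5)*k)],True,(0,0,255),1)
cv2.imwrite('pics/'+sys.argv[4]+'.png',big)
E
python3 ring.py .5041 .3565 .016 r1a
```

```text
[0.50482907 0.35724407 0.15183107]
```

View pics/r1a.png

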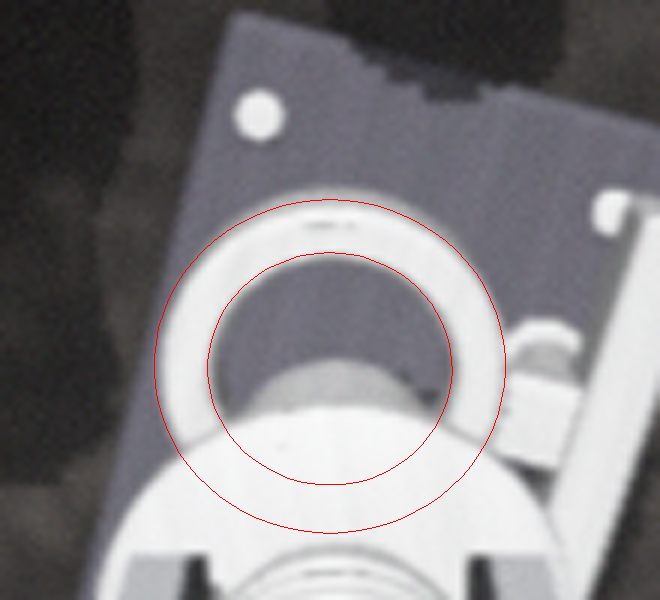

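{"api": "servo_tool", "payload": {"translation": [[0,1,-0.06],[0,2,-0.06],[0,2.5,-0.06],[0,2.6,-0.06],[0,2.6,-0.06],[0,2.6,-0.06]], "roll": [0,0,0,0,0,0]}}

```text
time: 10.82
tcp_pos: [0.5041, 0.3571, 0.1251]
orientation: [-90.0, -0.0, -90.0]
wrist_force: [0.5, -0.6, -1.1]
gripper_width: 0.0224
```

{"api": "servo_tool", "payload": {"translation": [[0,0.1,0],[0,0.2,0],[0,0.3,0],[0,0.4,0],[0,0.5,0],[0,0.6,0],[0,0.7,0],[0,0.8,0],[0,0.9,0],[0,0.9,0]], "roll": [0,0,0,0,0,0,0,0,0,0]}}

```text
time: 11.65
tcp_pos: [0.5038, 0.357, 0.116]
orientation: [-90.0, -0.0, -90.0]
wrist_force: [-0.0, -0.6, -1.7]
gripper_width: 0.0221
```

{"api": "servo_tool", "payload": {"translation": [[0,0.12,0],[0,0.24,0],[0,0.36,0],[0,0.48,0],[0,0.6,0],[0,0.72,0],[0,0.84,0],[0,0.96,0],[0,1.08,0],[0,1.2,0],[0,1.2,0],[0,1.2,0]], "roll": [0,0,0,0,0,0,0,0,0,0,0,0]}}

```text
time: 12.65
tcp_pos: [0.504, 0.3571, 0.1042]
orientation: [-90.0, -0.0, -90.0]
wrist_force: [-0.4, -0.0, -1.0]
gripper_width: 0.0219
```

```bash
python3 - <<'E'
from h import *
p=robot.camera('side');save(p,'s8');s=robot.state();print(s['tcp_pos'],s['wrist_force'])
im=p['image'][95:175,275:355,::-1]
cv2.imwrite('pics/s8c.png',cv2.resize(im,(560,560),interpolation=cv2.INTER_CUBIC))
E
python3 ring.py .5041 .3565 .016 r1b
```

```text
[0.50404973 0.35716105 0.10433655] [-0.46449118 -0.15752517 -2.02807033]
[0.50404973 0.35716105 0.10433655]
```

View pics/s8c.png

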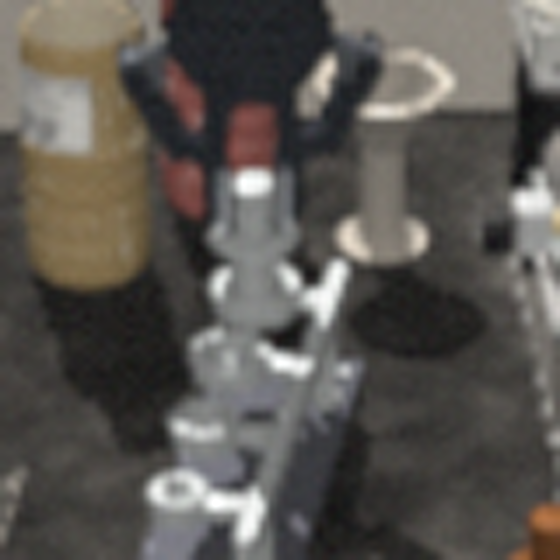

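View pics/r1b.png

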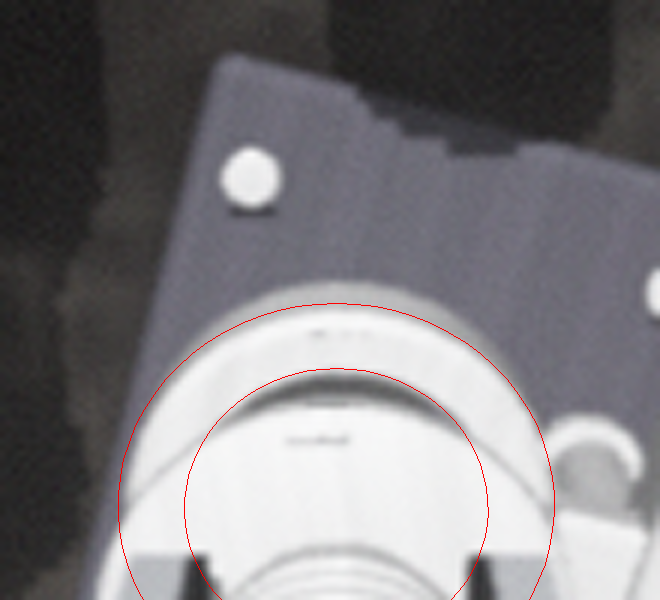

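{"api": "servo_tool", "payload": {"translation": [[0,-0.3,0],[0,-0.6,0],[0,-1.0,0],[0,-1.5,0],[0,-2.2,0],[0,-3,0],[0,-3.8,0],[1,-3.8,-0.28],[3,-3.8,-0.83],[5,-3.8,-1.4],[5.97,-3.8,-1.66],[5.97,-3.8,-1.66]], "roll": [0,0,0,0,0,0,0,0,0,0,0,0]}}

```text
time: 13.75
tcp_pos: [0.4879, 0.2942, 0.1433]
orientation: [-90.0, -0.0, -90.2]
wrist_force: [0.8, -1.1, -1.8]
gripper_width: 0.0224
```

{"api": "servo_tool", "payload": {"translation": [[0,0,0],[0,0,0],[0,0,0],[0,0,0]], "roll": [0,0,0,0]}}

```text
time: 14.08
tcp_pos: [0.4873, 0.2989, 0.1422]
orientation: [-90.0, 0.0, -89.9]
wrist_force: [0.5, -0.1, -1.8]
gripper_width: 0.022
```

```bash
python3 ring.py .4875 .2968 .013 r2a
```

```text
[0.48733458 0.29888928 0.14216632]
```

View pics/r2a.png

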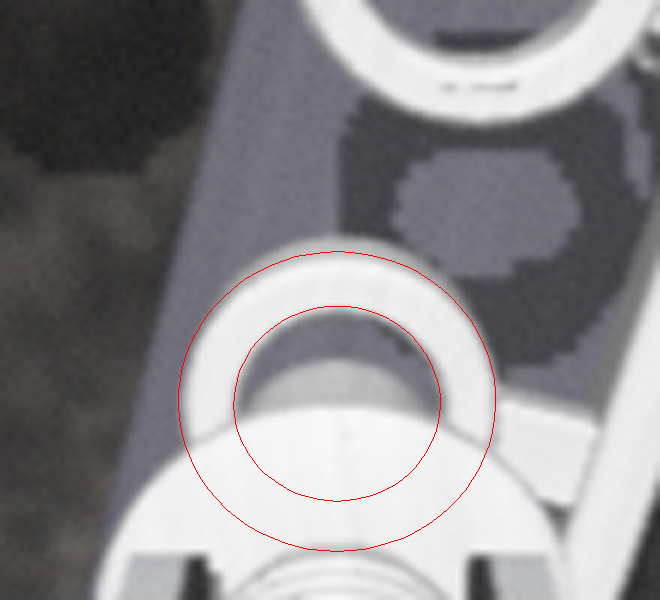

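{"api": "servo_tool", "payload": {"translation": [[0,0.5,0],[0,0.9,0],[0,0.9,0],[0,0.9,0],[0,0.9,0]], "roll": [0,0,0,0,0]}}

```text
time: 14.55
tcp_pos: [0.4874, 0.2974, 0.1331]
orientation: [-90.0, -0.0, -90.0]
wrist_force: [-0.3, 0.9, -1.3]
gripper_width: 0.0221
```

```bash
python3 ring.py .4875 .2968 .013 r2b; python3 held.py .0006 0 0.002
```

```text
[0.48737631 0.29737002 0.13312286]
```

View pics/r2b.png

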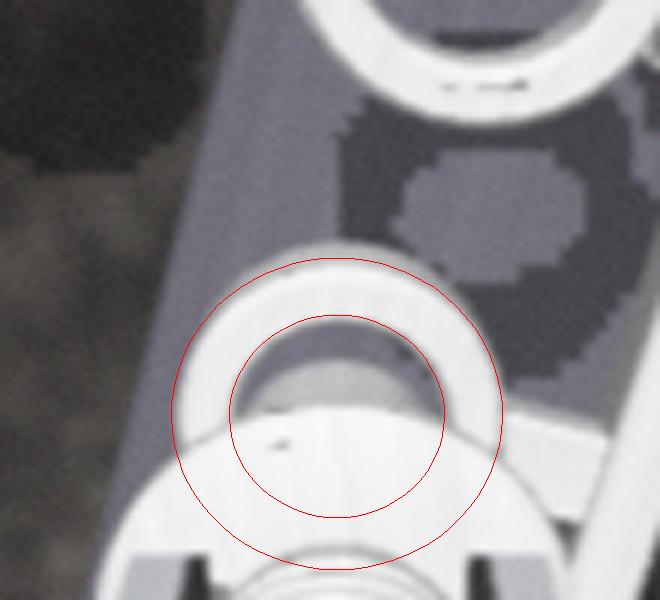

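View pics/held.png

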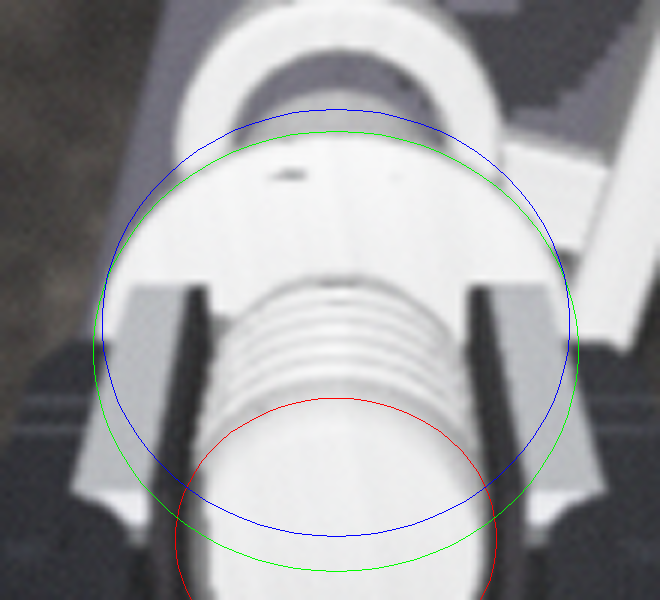

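```bash
python3 - <<'E'
from h import *
p=robot.camera('wrist')
H=np.linalg.inv(np.array(p['hand_eye']));R,t=H[:3,:3],H[:3,3]
def ct(x,y,z,r): return np.c_[x+r*np.cos(TH),np.full(72,y),z+r*np.sin(TH)]
for x in (.0006,.0016,.0026):
  for dh in (-.002,0,.002,.004):
    o=[]
    for y,r in ((-.027,.012),(.003,.022),(.009,.022),(.049,.01225),(.0477,.0122),(.049,.00795)):
        q=(proj(ct(x,y+dh,0,r),p,R,t)-[265,195]+.5)*6
        o.append((int(q[:,0].min()),int(q[:,0].max()),int(q[:,1].min())))
    print(x,dh,o)
print(p['image'][200:260,320].mean(1).astype(int))
im=p['image'][195:265,265:375,::-1]
cv2.imwrite('pics/hr.png',cv2.resize(im,(770,490),interpolation=cv2.INTER_NEAREST))
E
```

```text
0.0006 -0.002 [(170, 501, 425), (87, 584, 147), (96, 575, 123), (227, 444, 88), (227, 444, 92), (265, 406, 124)]
0.0006 0 [(173, 499, 411), (90, 581, 139), (99, 572, 116), (228, 443, 82), (228, 443, 86), (266, 405, 119)]
0.0006 0.002 [(175, 496, 398), (93, 578, 131), (102, 569, 109), (229, 442, 77), (229, 442, 81), (267, 404, 113)]
0.0006 0.004 [(177, 494, 385), (96, 575, 123), (104, 567, 102), (230, 441, 72), (230, 441, 76), (267, 404, 107)]
0.0016 -0.002 [(171, 501, 437), (88, 583, 158), (97, 574, 134), (228, 443, 96), (227, 444, 101), (265, 405, 133)]
0.0016 0 [(173, 498, 424), (91, 580, 150), (99, 572, 127), (229, 442, 91), (228, 443, 95), (266, 405, 127)]
0.0016 0.002 [(175, 496, 410), (94, 577, 142), (102, 569, 119), (230, 441, 85), (229, 442, 89), (267, 404, 121)]
0.0016 0.004 [(178, 494, 397), (97, 574, 134), (105, 566, 112), (230, 440, 80), (230, 441, 84), (267, 404, 115)]
0.0026 -0.002 [(171, 500, 450), (88, 583, 169), (97, 574, 145), (228, 443, 105), (227, 443, 109), (266, 405, 141)]
0.0026 0 [(173, 498, 436), (91, 580, 160), (100, 571, 137), (229, 442, 99), (228, 442, 103), (266, 405, 135)]
0.0026 0.002 [(176, 496, 422), (94, 577, 152), (102, 569, 130), (230, 441, 94), (229, 441, 98), (267, 404, 129)]
0.0026 0.004 [(178, 493, 409), (97, 574, 145), (105, 566, 122), (231, 440, 88), (230, 440, 92), (267, 403, 124)]
[235 234 221 167 124 118 117 118 117 129 170 191 197 194 193 192 190 207
 239 244 246 244 246 245 245 245 245 246 244 244 244 245 244 244 243 242
 241 241 241 238 222 188 173 232 241 231 243 237 226 245 243 228 240 247
 231 235 246 234 213 212]
```

View pics/hr.png

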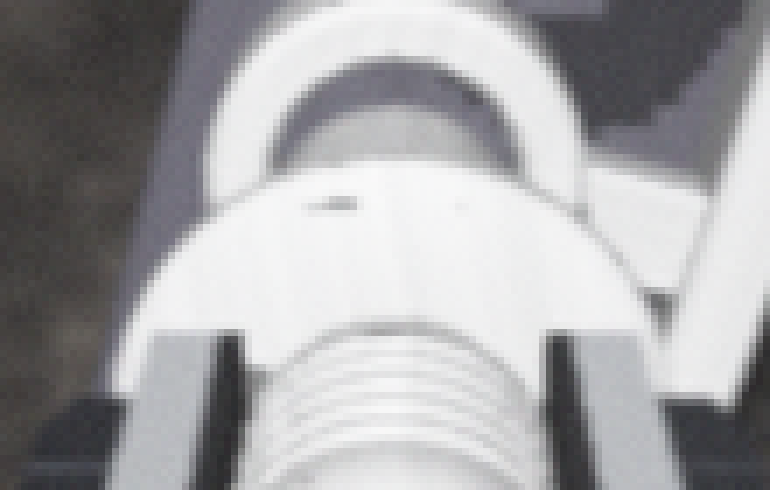

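{"api": "servo_tool", "payload": {"translation": [[0,0.2,0.04],[0,0.5,0.04],[0,0.8,0.04],[0,0.9,0.04],[0,0.9,0.04],[0,0.9,0.04]], "roll": [0,0,0,0,0,0]}}

```text
time: 15.2
tcp_pos: [0.4877, 0.2974, 0.1241]
orientation: [-90.0, -0.0, -90.0]
wrist_force: [-0.9, -0.6, -1.6]
gripper_width: 0.0224
```

{"api": "servo_tool", "payload": {"translation": [[0,0.08,0],[0,0.16,0],[0,0.24,0],[0,0.32,0],[0,0.4,0],[0,0.4,0]], "roll": [0,0,0,0,0,0]}}

```text
time: 15.7
tcp_pos: [0.4877, 0.2974, 0.1201]
orientation: [-90.0, -0.0, -90.0]
wrist_force: [-0.1, -0.5, -1.9]
gripper_width: 0.0224
```

Foot should be about at the face; continue in small steps watching force.

{"api": "servo_tool", "payload": {"translation": [[0,0.05,0],[0,0.1,0],[0,0.15,0],[0,0.2,0],[0,0.2,0]], "roll": [0,0,0,0,0]}}

```text
time: 16.12
tcp_pos: [0.4878, 0.2973, 0.1182]
orientation: [-90.0, -0.0, -90.0]
wrist_force: [0.1, 0.6, -1.6]
gripper_width: 0.0222
```

{"api": "servo_tool", "payload": {"translation": [[0,0.05,0],[0,0.1,0],[0,0.15,0],[0,0.2,0],[0,0.2,0]], "roll": [0,0,0,0,0]}}

```text
time: 16.53
tcp_pos: [0.4878, 0.2973, 0.1162]
orientation: [-90.0, -0.0, -90.0]
wrist_force: [0.5, -0.4, -1.3]
gripper_width: 0.022
```

{"api": "servo_tool", "payload": {"translation": [[0,0.08,0],[0,0.16,0],[0,0.24,0],[0,0.32,0],[0,0.4,0],[0,0.4,0]], "roll": [0,0,0,0,0,0]}}

```text
time: 17.03
tcp_pos: [0.4878, 0.2974, 0.1121]
orientation: [-90.0, -0.0, -90.0]
wrist_force: [0.6, -0.3, -2.3]
gripper_width: 0.0224
```

{"api": "servo_tool", "payload": {"translation": [[0,0.08,0],[0,0.16,0],[0,0.24,0],[0,0.32,0],[0,0.4,0],[0,0.4,0]], "roll": [0,0,0,0,0,0]}}

```text
time: 17.53
tcp_pos: [0.4878, 0.2974, 0.1081]
orientation: [-90.0, -0.0, -90.0]
wrist_force: [1.0, -0.6, -1.8]
gripper_width: 0.0222
```

```bash
python3 ring.py .4879 .2963 .013 r2c
```

```text
[0.48779987 0.29736642 0.10809872]
```

View pics/r2c.png

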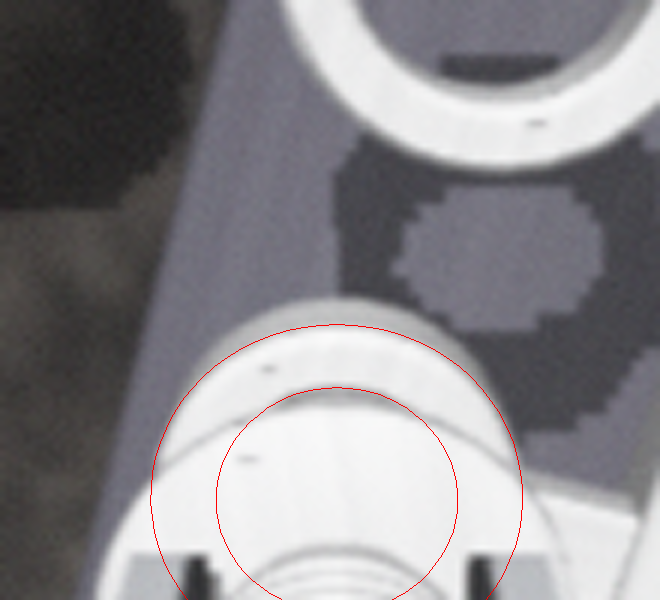

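{"api": "servo_tool", "payload": {"translation": [[0,-0.2,0],[0,-0.5,0],[0,-0.9,0],[0,-1.5,0],[0,-2.2,0],[0,-2.8,0],[0,-3,0],[1,-3,-0.28],[3,-3,-0.83],[5,-3,-1.38],[5.98,-3,-1.65],[5.98,-3,-1.65]], "roll": [0,0,0,0,0,0,0,0,0,0,0,0]}}

```text
time: 18.58
tcp_pos: [0.4709, 0.2337, 0.1382]
orientation: [-90.1, -0.1, -90.3]
wrist_force: [1.2, -0.1, -1.2]
gripper_width: 0.0221
```

{"api": "servo_tool", "payload": {"translation": [[0,0,0],[0,0.6,0],[0,1,0],[0,1.2,0],[0,1.2,0],[0,1.2,0],[0,1.2,0]], "roll": [0,0,0,0,0,0,0]}}

```text
time: 19.17
tcp_pos: [0.4714, 0.2379, 0.1262]
orientation: [-90.0, -0.0, -90.0]
wrist_force: [-0.5, -0.5, -0.5]
gripper_width: 0.022
```

```bash
python3 ring.py .471 .2368 .010 r3a
```

```text
[0.47143658 0.23789853 0.12620619]
```

View pics/r3a.png

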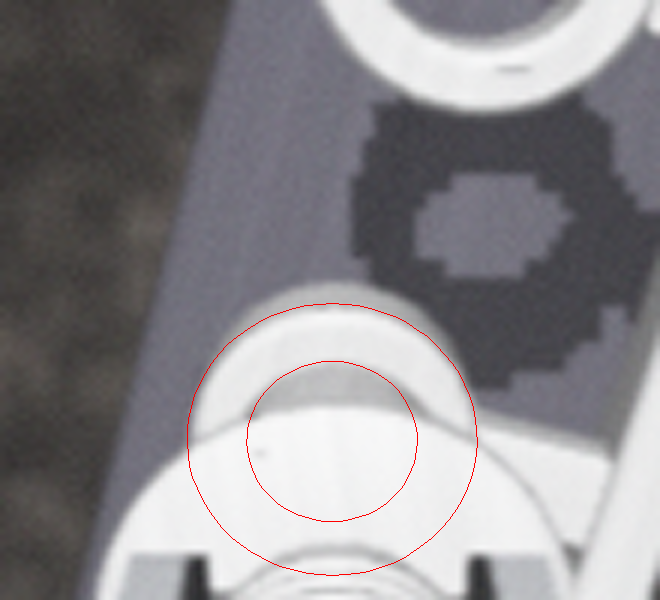

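{"api": "servo_tool", "payload": {"translation": [[0,0.06,0],[0,0.12,0],[0,0.18,0],[0,0.24,0],[0,0.3,0],[0,0.3,0]], "roll": [0,0,0,0,0,0]}}

```text
time: 19.72
tcp_pos: [0.4712, 0.2375, 0.1232]
orientation: [-90.0, -0.0, -90.0]
wrist_force: [-0.1, -0.1, -1.3]
gripper_width: 0.0224
```

{"api": "servo_tool", "payload": {"translation": [[0,0.04,0],[0,0.08,0],[0,0.1,0],[0,0.1,0]], "roll": [0,0,0,0]}}

```text
time: 20.05
tcp_pos: [0.4713, 0.2376, 0.1223]
orientation: [-90.0, -0.0, -90.0]
wrist_force: [0.6, 1.0, -2.3]
gripper_width: 0.0222
```

{"api": "servo_tool", "payload": {"translation": [[0,0.02,0],[0,0.04,0],[0,0.05,0],[0,0.05,0]], "roll": [0,0,0,0]}}

```text
time: 20.38
tcp_pos: [0.4713, 0.2377, 0.1218]
orientation: [-90.0, 0.0, -90.0]
wrist_force: [0.4, -0.6, -1.3]
gripper_width: 0.022
```

{"api": "servo_tool", "payload": {"translation": [[0,0.03,0],[0,0.06,0],[0,0.06,0]], "roll": [0,0,0]}}

```text
time: 20.63
tcp_pos: [0.4713, 0.2376, 0.1211]
orientation: [-90.0, -0.0, -90.0]
wrist_force: [0.0, -0.3, -2.3]
gripper_width: 0.0225
```

{"api": "servo_tool", "payload": {"translation": [[0,0.03,0],[0,0.06,0],[0,0.06,0]], "roll": [0,0,0]}}

```text
time: 20.88
tcp_pos: [0.4714, 0.2377, 0.121]
orientation: [-90.0, 0.0, -90.0]
wrist_force: [-1.0, 0.1, 0.1]
gripper_width: 0.0223
```

{"api": "servo_tool", "payload": {"translation": [[0,0.02,0],[0,0.04,0],[0,0.05,0]], "roll": [0,0,0]}}

```text
time: 21.13
tcp_pos: [0.4714, 0.2377, 0.1209]
orientation: [-90.0, 0.0, -90.0]
wrist_force: [-3.5, -2.1, 5.4]
gripper_width: 0.0222
```

{"api": "servo_tool", "payload": {"translation": [[0,0.02,0],[0,0.04,0],[0,0.05,0]], "roll": [0,0,0]}}

```text
time: 21.38
tcp_pos: [0.4715, 0.2377, 0.1208]
orientation: [-90.0, 0.0, -90.0]
wrist_force: [-2.4, -1.7, 8.3]
gripper_width: 0.022
```

{"api": "servo_tool", "payload": {"translation": [[0,0.02,0],[0,0.02,0],[0,0.02,0],[0,0.02,0]], "roll": [0,0,0,0]}}

```text
time: 21.72
tcp_pos: [0.4715, 0.2377, 0.1208]
orientation: [-90.0, 0.1, -90.0]
wrist_force: [-3.0, -1.5, 8.9]
gripper_width: 0.0223
```

```bash
python3 ring.py .4712 .2368 .010 r3b; python3 -c "
from h import *
p=robot.camera('side');im=p['image'][95:195,265:365,::-1]
cv2.imwrite('pics/s9c.png',cv2.resize(im,(600,600),interpolation=cv2.INTER_CUBIC));print(robot.state()['wrist_force'])"
```

```text
[0.47151346 0.23770108 0.12080162]
[-3.4772856  -1.38942559  8.45927483]
```

View pics/r3b.png

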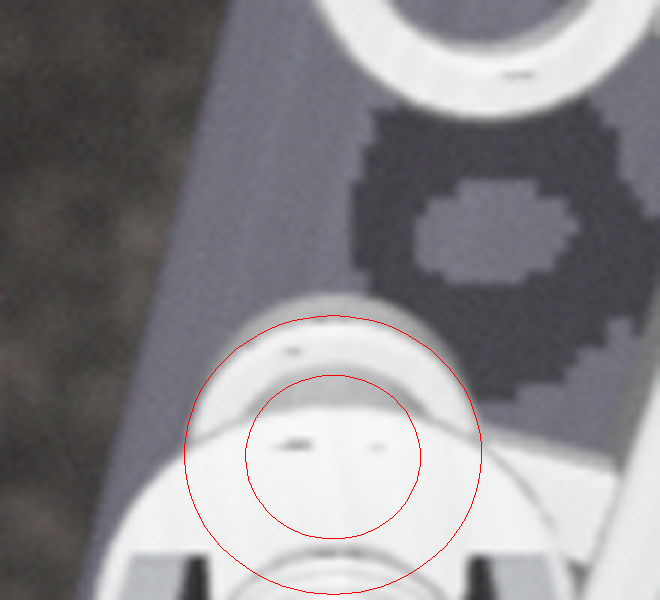

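View pics/s9c.png

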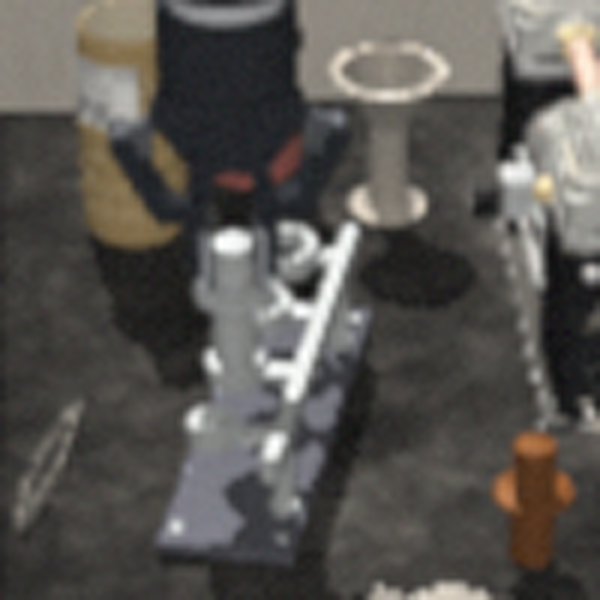

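{"api": "servo_tool", "payload": {"translation": [[0,-0.08,0],[0,-0.2,0],[0,-0.5,0],[0,-1,0],[0,-1.5,0],[0,-1.8,0],[-1,-1.8,0.28],[-3,-1.8,0.83],[-5,-1.8,1.38],[-5.98,-1.8,1.65],[-5.98,-1.8,1.65],[-5.98,-1.8,1.65]], "roll": [0,0,0,0,0,0,0,0,0,0,0,0]}}

```text
time: 22.82
tcp_pos: [0.4875, 0.2975, 0.1369]
orientation: [-90.0, -0.1, -89.9]
wrist_force: [-0.5, 0.1, -1.2]
gripper_width: 0.022
```

{"api": "servo_tool", "payload": {"translation": [[0,0,0],[0,0,0],[0,0.4,0],[0,0.7,0],[0,0.9,0],[0,1.0,0],[0,1.0,0],[0,1.0,0]], "roll": [0,0,0,0,0,0,0,0]}}

```text
time: 23.48
tcp_pos: [0.4878, 0.2974, 0.1273]
orientation: [-90.0, -0.0, -90.0]
wrist_force: [0.4, 0.8, -1.4]
gripper_width: 0.0223
```

```bash
python3 ring.py .4879 .2963 .013 r2d
```

```text
[0.48778054 0.29737077 0.12731675]
```

View pics/r2d.png

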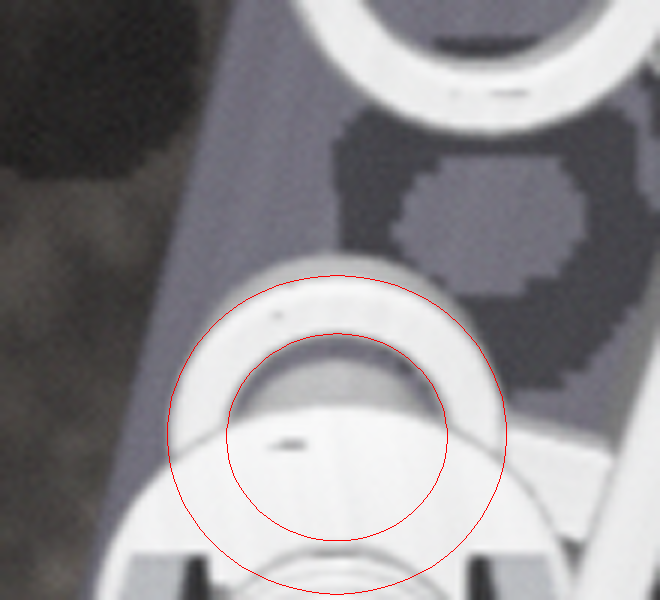

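{"api": "servo_tool", "payload": {"translation": [[0,0.1,0],[0,0.2,0],[0,0.3,0],[0,0.4,0],[0,0.5,0],[0,0.6,0],[0,0.7,0],[0,0.8,0],[0,0.9,0],[0,1.0,0],[0,1.0,0]], "roll": [0,0,0,0,0,0,0,0,0,0,0]}}

```text
time: 24.45
tcp_pos: [0.4877, 0.2973, 0.1171]
orientation: [-90.0, -0.0, -90.0]
wrist_force: [0.2, -0.6, -0.6]
gripper_width: 0.0219
```

{"api": "servo_tool", "payload": {"translation": [[0,0.1,0],[0,0.2,0],[0,0.3,0],[0,0.4,0],[0,0.5,0],[0,0.6,0],[0,0.7,0],[0,0.8,0],[0,0.9,0],[0,1.0,0],[0,1.1,0],[0,1.1,0]], "roll": [0,0,0,0,0,0,0,0,0,0,0,0]}}

```text
time: 25.45
tcp_pos: [0.4878, 0.2974, 0.1062]
orientation: [-90.0, -0.0, -90.0]
wrist_force: [0.6, -0.3, -2.0]
gripper_width: 0.0222
```

{"api": "servo_tool", "payload": {"translation": [[0,0.1,0],[0,0.2,0],[0,0.3,0],[0,0.4,0],[0,0.5,0],[0,0.6,0],[0,0.7,0],[0,0.8,0],[0,0.9,0],[0,1.0,0],[0,1.1,0],[0,1.1,0]], "roll": [0,0,0,0,0,0,0,0,0,0,0,0]}}

```text
time: 26.45
tcp_pos: [0.4878, 0.2974, 0.0952]
orientation: [-90.0, -0.0, -90.0]
wrist_force: [0.8, 0.0, -1.5]
gripper_width: 0.0222
```

{"api": "servo_tool", "payload": {"translation": [[0,0.1,0],[0,0.2,0],[0,0.3,0],[0,0.4,0],[0,0.5,0],[0,0.6,0],[0,0.7,0],[0,0.8,0],[0,0.9,0],[0,1.0,0],[0,1.0,0],[0,1.0,0]], "roll": [0,0,0,0,0,0,0,0,0,0,0,0]}}

```text
time: 27.45
tcp_pos: [0.4878, 0.2974, 0.0852]
orientation: [-90.0, -0.0, -90.0]
wrist_force: [0.8, -0.7, -3.5]
gripper_width: 0.0224
```

Contact expected near TCP z 0.081.

{"api": "servo_tool", "payload": {"translation": [[0,0.06,0],[0,0.12,0],[0,0.18,0],[0,0.24,0],[0,0.3,0],[0,0.33,0],[0,0.33,0]], "roll": [0,0,0,0,0,0,0]}}

```text
time: 28.03
tcp_pos: [0.4878, 0.2974, 0.082]
orientation: [-90.0, -0.0, -90.0]
wrist_force: [0.5, -0.8, -0.5]
gripper_width: 0.0224
```

{"api": "servo_tool", "payload": {"translation": [[0,0.03,0],[0,0.06,0],[0,0.08,0],[0,0.08,0]], "roll": [0,0,0,0]}}

```text
time: 28.37
tcp_pos: [0.4879, 0.2973, 0.0813]
orientation: [-90.0, -0.0, -90.0]
wrist_force: [-1.0, -1.8, -1.3]
gripper_width: 0.0219
```

{"api": "servo_tool", "payload": {"translation": [[0,0.03,0],[0,0.05,0],[0,0.05,0]], "roll": [0,0,0]}}

```text
time: 28.62
tcp_pos: [0.4879, 0.2974, 0.081]
orientation: [-90.0, 0.0, -90.0]
wrist_force: [-1.2, -2.8, 1.5]
gripper_width: 0.0222
```

{"api": "servo_tool", "payload": {"translation": [[0,0.03,0],[0,0.05,0],[0,0.05,0]], "roll": [0,0,0]}}

```text
time: 28.87
tcp_pos: [0.4879, 0.2974, 0.081]
orientation: [-90.0, 0.0, -90.0]
wrist_force: [-2.6, -3.2, 5.2]
gripper_width: 0.0223
```

{"api": "servo_tool", "payload": {"translation": [[0,0,0],[0,0,0],[0,0,0],[0,0,0],[0,0,0],[0,0,0]], "roll": [0,0,0,0,0,0], "hand": 5}}

```text
time: 29.37
tcp_pos: [0.4878, 0.2977, 0.0802]
orientation: [-90.0, 0.0, -90.0]
wrist_force: [-0.1, -0.8, -0.1]
gripper_width: 0.0501
```

```bash
python3 -c "
from h import *
print(robot.state()['wrist_force'],robot.state()['gripper_width'])
p=robot.camera('wrist');save(p,'w10')"
```

```text
[-0.09152912 -0.76217825 -0.10088136] 0.05005002727344476
```

View pics/w10.png

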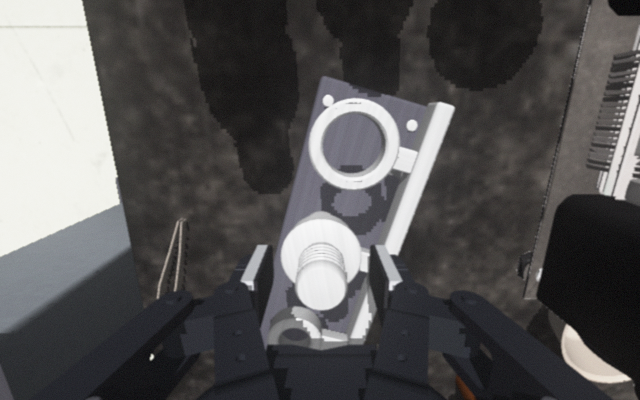

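Released, plug at (322,265) between open fingers with its flange on ring 2. Raising straight up.

{"api": "servo_tool", "payload": {"translation": [[0,-0.3,0],[0,-1,0],[0,-2,0],[0,-4,0],[0,-7,0],[0,-10,0],[0,-13,0],[0,-15,0],[0,-16,0],[0,-16,0],[0,-16,0]], "roll": [0,0,0,0,0,0,0,0,0,0,0]}}

```text
time: 30.33
tcp_pos: [0.4877, 0.2974, 0.2403]
orientation: [-90.0, 0.0, -90.0]
wrist_force: [-1.1, -0.2, -0.6]
gripper_width: 0.0496
```

```bash
python3 - <<'E'
from h import *
s=robot.state();p=robot.camera('wrist');R,t=cam(p,s);print(s['tcp_pos'],s['wrist_force'])
c=np.array([.4876,.2967])
u=proj(np.array([[*c,.09]]),p,R,t)[0];x0,y0=(u-[40,50]).astype(int);k=6
im=cv2.cvtColor(p['image'],cv2.COLOR_RGB2BGR)
a=cv2.resize(im[y0:y0+90,x0:x0+66+14],None,fx=k,fy=k,interpolation=cv2.INTER_CUBIC)
for z,r,col in((.078,.022,(0,255,0)),(.108,.012,(0,0,255))): cv2.polylines(a,[np.int32((proj(circ([*c,z],r),p,R,t)-[x0,y0]+.5)*k)],True,col,1)
cv2.imwrite('pics/fin_w.png',a)
p=robot.camera('side');cv2.imwrite('pics/fin_s.png',cv2.resize(p['image'][100:310,250:400,::-1],None,fx=2.8,fy=2.8,interpolation=cv2.INTER_CUBIC))
R,t=np.array(p['R']),np.array(p['t'])
E
```

```text
[0.48771322 0.29735661 0.24032247] [-1.10546787 -0.16646017 -0.57756841]
```

View pics/fin_w.png

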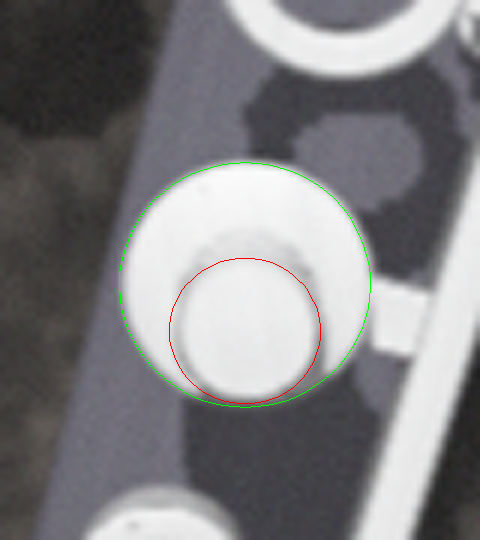

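View pics/fin_s.png

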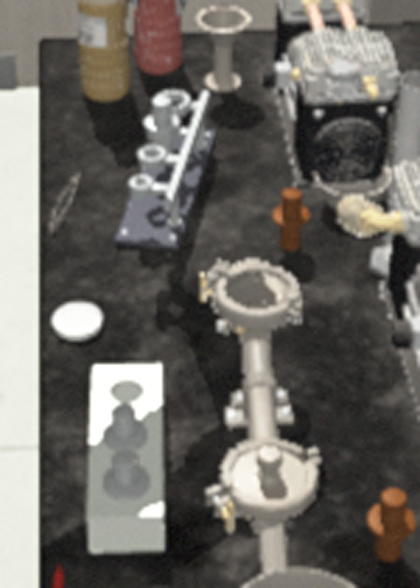

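```bash
python3 -c "
from h import *
print(robot.hand_in())"
```

```text
the job is handed in; nothing more can be done
None
```

The leftmost plug now hangs in ring 2, the 26 mm bore, which is the tightest ring it passed. I handed the job in at about 30 s; no verdict is reported.

- **Sizing:** The plug went into ring 1 to about 17 mm and ring 2 to about 13 mm with no change in wrist force. On ring 3 it stopped at face height, with about 10 N pressing on the ring. So the shank is the 24.5 mm one, which also matches how it looked in the images.
- **Placing:** I carried it back to ring 2 and lowered it until the flange bore at TCP z 0.081 m, 40 mm below where the foot had stopped on ring 3, as it should be. I then released it and raised the gripper clear.
- **Last checks:** In the wrist image the flange lies on the predicted circle, so it is fully down, upright and centred to within about 1 mm. The side view shows the other two plugs still in the rack and the dish, forceps and bottle where they were. The ferrule was outside that last view, but the arm never went near it.
- **Small disagreements:**
  - Ring positions measured from different heights differed by up to 0.8 mm.
  - The held plug may have been tilted by about 1°.
  - I saw 3–4 N of sideways force while it was bearing on ring 3 and as the flange seated on ring 2.

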